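# Get the cucumber out of the chiller drawer

## Robot

A 6-joint arm with a two-finger parallel gripper is mounted at the origin on the work surface. World frame = base frame: x ahead of the robot, y to its left, z up, the work surface at z = 0. Lengths are in m, angles in rad, forces in N, time in s.
With the tool pointing down it reaches from about 0.35 to 1 m from the base axis. Payload 7.1 kg.
Tool frame: the origin (TCP) lies at the very end of the fingers, on their centre line; the grasp point (between the pads) lies 19 mm behind it; z points along the fingers, y is the line along which they close (so a half turn about z gives the same grasp; the last joint's range is limited). The gripper opens to 85 mm and grips with 20 to 120 N. Pads are 22 mm wide; open, the fingers measure 114 mm over their backs; the gripper's body (76 mm by 85 mm) begins 54 mm behind the grasp point. The pads swing forward as they close: fully open they stand 13 mm farther back than shut.
Start: joints at [1.319, 0.423, 1.63, -0, 1.089, -0.019], TCP at [0.144, 0.608, 0.231] pointing down, gripper open.
Joint ranges: [-3, 3], [-0.9, 2.11], [0.09, 2.58], [-1.31, 4.45], [0.11, 2.69], [-2.54, 2.54]. Speed limits (rad/s): [2.39, 2.39, 3.01, 3.14, 3.14, 3.14].

## Interface

Orientations are given as a unit quaternion [x, y, z, w].
In Python, from plant import manip gives the robot as it stands. Calls block until the motion is done:
- manip.move_pose(position, orientation): joint-space move of the TCP to a pose.
- manip.servo_line(position, frame=None, speed=0.15): straight line of the TCP; frame=None keeps the orientation; speed is the mean speed in m/s.
- manip.move_joints(angles): joint-space move.
- manip.open_gripper() and manip.clamp(newtons=None): open the fingers fully, or close them until they stop; newtons is the grip in N (None keeps the last).
- manip.dwell(seconds).
- manip.solve_ik(position, orientation): joint angles nearest the present ones, or None.
- manip.observe(): the state.
- manip.camera(name): name is "scene" or "side" or "wrist"; returns the picture (384x512x3 uint8, red, green, blue); there is no depth.
- manip.camera_info(name): a dict with "fx", "fy", "cx", "cy" (pixels), "R" (3x3) and "t" (3): a world point X has camera coordinates R X + t. Camera axes: x right, y down, z forward; pixel columns grow to the right and rows downward; lengths in m; the calibration is good to about 2 mm. A picture is of the moment at which its call begins: read the wrist's pose just before it. camera_info takes no time and is no camera call; for the wrist camera it gives the pose at the moment of the call.
A pose or a line that the arm cannot do raises manip.MotionError and nothing moves.
- manip.close_job(): hands the job in; it is judged then, once.
The state is a dict: "clock": time; "joint_pos": joint angles; "joint_vel": joint speeds; "joint_efforts": joint torques, N m; "tool_pos": TCP position; "orientation": TCP orientation; "contact_force": force on the tool from outside, world axes, zero at the start; "ft_torque": the same for the moment, N m; "finger_gap": opening from 0.0 (shut) to 1.0 (fully open); "grasp_force": force on a finger pad.
Only numpy, scipy, OpenCV 4.12 (cv2) and the standard library are available. Lean on these libraries where they do the work, as an engineer would, in place of code of your own. Each camera call takes 0.05 s, during which the arm holds its last target. There are 200 camera calls.

## Task

Slide the clear cover of the chiller drawer fully back to its stop, then take out the long cucumber: it is longer than the opening, so tilt it and draw it out end first, diagonally. Finish with it still in the gripper, held still in the air with its whole length well above the drawer and touching nothing else (do not put it down), with the cover left fully back and everything else left where it was.

Things in the scene. Friction and masses are not known exactly. Their poses are not given: they have to be found in the camera images.
- drawer: White drawer, fixed, 200 (its x) x 370 (its y, roughly along world y) x 95 mm high; walls and floor 5 mm, inside 190 x 360 x 90. Origin: centre of underside, on the worktop. A fixed clear pane (z 95 to 99 mm, blue free edge) covers it from the -y end wall to y = -0.010; from there to the +y end wall (inside face y = +0.180) the top is open once the sliding cover is back.
- cover (a joint): Clear sliding cover with blue edges, in m: 0 shut, 0.195 at its stop, fully back. Slides along the drawer's -y over the fixed pane, about 2 N friction, stays where left. Panel 190 (drawer x) x 205 (drawer y) x 4 mm, z 101 to 105 mm. At its stop its edge is level with the fixed pane's free edge and it juts 30 mm past the drawer's -y end.
- cover_handle (a point): Point on the sliding cover's upright blue handle bar: 90 mm along the drawer's x, 14 mm thick along the drawer's y, from the panel (z 105) up to z 133; this point is in its middle, at z 128, 5 mm below its top. In the drawer's frame it stands at x = 0, y = -(cover joint value).
- opening (a point): Centre of the opening (190 x 190 mm) that the cover leaves when fully back: drawer frame (0, 0.085, 0.095).
- cucumber: Dark green rigid cucumber, 290 mm long, 34 mm thick with round ends, about 0.25 kg, lying on the drawer's floor nearly along the drawer's y, partly beneath the fixed pane and longer than the opening. Origin: its underside at mid-length; its x axis runs along it to the stem end, which starts towards the drawer's +y.
- cucumber_stem (a point): Stem end of the cucumber, on its centre line (17 mm above its underside), 145 mm from the middle.
- cucumber_tip (a point): Other end of the cucumber, on its centre line, 145 mm from the middle.
- cheese_tub: Bystander in the drawer under the fixed pane, at the drawer's +x wall: small yellow tub 44 x 90 x 42 mm tall; origin centre of underside.
- milk: Bystander: milk carton, white and blue with red cap, 70 x 70 x 210 tall (mm), standing on the worktop; origin centre of underside.
- juice: Bystander: orange juice bottle with red label, 68 dia x 190 tall (mm), standing on the worktop; origin centre of underside.
- lunchbox: Bystander: food box with red lid, 130 x 110 x 75 tall (mm), standing on the worktop; origin centre of underside.
- yoghurt: Bystander: white round yoghurt tub, 98 dia x 84 tall (mm), standing on the worktop; origin centre of underside.
- bowl: Bystander: green bowl, 120 dia x 50 tall (mm), standing on the worktop; origin centre of underside.
- jar: Bystander: amber jar with brass lid, 68 dia x 85 tall (mm), standing on the worktop; origin centre of underside.

How it is judged:
On the way, in this order (a step that is already met when the one before it is completed fails the run):
1. the cover is slid fully back while the cucumber still lies in the drawer (value of joint cover above 0.18 m and height (world z) of each of cucumber_stem, cucumber_tip below 0.06 m), for 0.2 s.
2. the cucumber is tilted through the opening: one end above the drawer's rim, the other still down inside it (((height (world z) of cucumber_stem above 0.11 m and height (world z) of cucumber_tip below 0.09 m and y of cucumber_tip in the frame of drawer between -0.18 and 0.18 m) or (height (world z) of cucumber_tip above 0.11 m and height (world z) of cucumber_stem below 0.09 m and y of cucumber_stem in the frame of drawer between -0.18 and 0.18 m))), for 0.1 s.
At the end, for the whole second after the job is handed in: Both cucumber ends are over 130 mm above the worktop; the fingers grip it with over 2 N; it touches no drawer, cover or other thing and is still (under 30 mm/s, 0.2 rad/s); the cover is at least 175 of its 195 mm back; no bystander moved over 40 mm (height (world z) of each of cucumber_stem, cucumber_tip above 0.13 m and contact force between the fingers and cucumber above 2 N and contact force between cucumber and drawer below 0.05 N and contact force between cucumber and cheese_tub below 0.05 N and contact force between cucumber and milk below 0.05 N and contact force between cucumber and juice below 0.05 N and contact force between cucumber and lunchbox below 0.05 N and contact force between cucumber and yoghurt below 0.05 N and contact force between cucumber and bowl below 0.05 N and contact force between cucumber and jar below 0.05 N and linear speed of cucumber below 0.03 m/s and angular speed of cucumber below 0.2 rad/s and value of joint cover above 0.175 m); the arm keeps its last pose, push and grip.
It fails at once if a bystander is moved more than 40 mm (distance of any of cheese_tub, milk, juice, lunchbox, yoghurt, bowl, jar from where it was at the start of the episode above 0.04 m).
It also fails if it takes over 51 s, if anything falls off the work surface, if the arm or the gripper's body presses on something with over 40 N, if the wrist force passes 120 N, or if a joint passes its speed limit or range.

## Working session

There is one attempt and no reset: what is moved stays moved. The work goes in short steps, each a Python script; the robot and the scene stay as the last script left them, time stands still between calls to the robot, and variables do not carry over. Pictures are saved under pics/ and viewed, at most 10 in all, crops included, and the job is handed in when it is done.

```bash
mkdir -p pics
python3 - <<'E'
from plant import manip
import cv2
for n in("scene","side","wrist"):
    cv2.imwrite(f"pics/{n}0.png",cv2.resize(manip.camera(n)[:,:,::-1],(768,576)) if n!="wrist" else manip.camera(n)[:,:,::-1])
    i=manip.camera_info(n);print(n,i)
s=manip.observe();print(s)
E
```

```text
scene {'fx': 479.33430159161776, 'fy': 479.33430159161776, 'cx': 261.90150448477647, 'cy': 187.6688550549379, 'R': array([[-0.72319239,  0.69054312, -0.01195733],
       [ 0.44466618,  0.45230327, -0.77310655],
       [-0.52845507, -0.56442179, -0.63416345]]), 't': array([ 0.42495984, -0.16066379,  1.83621919])}
side {'fx': 449.49880059028146, 'fy': 449.49880059028146, 'cx': 254.41353181321236, 'cy': 181.76448502300104, 'R': array([[ 0.65058931, -0.75942343, -0.00309836],
       [-0.48552619, -0.41280064, -0.77062309],
       [ 0.58395023,  0.50286348, -0.63728365]]), 't': array([-0.41108085,  0.3396683 ,  1.36200158])}
wrist {'fx': 277.7735715297243, 'fy': 277.7735715297243, 'cx': 250.37800681500602, 'cy': 192.74187104077848, 'R': array([[ 0.23188996,  0.97274069, -0.00161293],
       [ 0.93452255, -0.22231837,  0.27792472],
       [ 0.26999009, -0.06595527, -0.9606015 ]]), 't': array([-0.62402182, -0.03463975,  0.37932499])}
{'clock': 0.15, 'joint_pos': array([ 1.31899638e+00,  4.23664621e-01,  1.63046726e+00, -6.83934661e-06,
        1.08861051e+00, -1.89502359e-02]), 'joint_vel': array([-0.00025418, -0.00093468, -0.00154381,  0.00177834, -0.00084206,
        0.0008528 ]), 'joint_efforts': array([ 2.55311625e-04, -5.57770514e+01, -2.82017612e+01, -5.34800688e-05,
        4.83023934e-03,  3.23363122e-05]), 'tool_pos': array([0.1440657 , 0.60775571, 0.23074324]), 'orientation': array([ 1.16160417e-01,  9.93230299e-01, -5.70018103e-04, -7.45842972e-05]), 'contact_force': array([0.28781601, 0.1533683 , 0.16498321]), 'ft_torque': array([-0.02962467, -0.02097117,  0.03371393]), 'grasp_force': 0.0, 'finger_gap': 0.9948389379294156}
```

View pics/scene0.png

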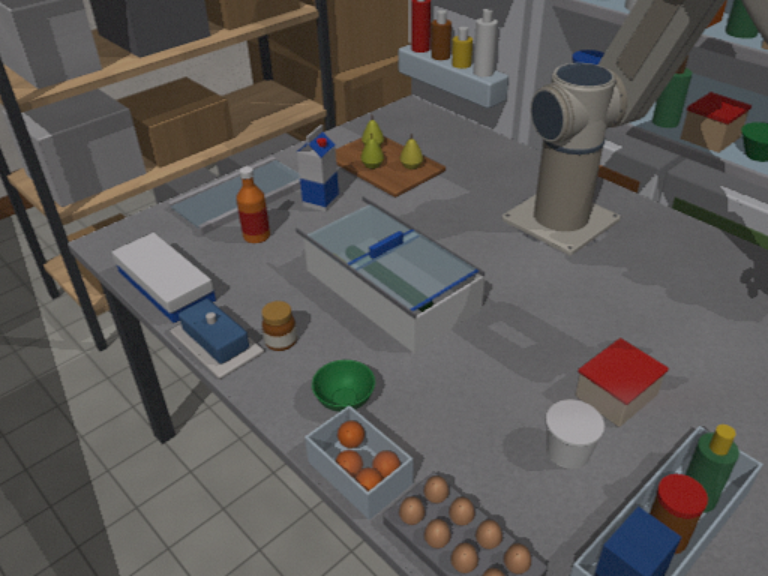

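View pics/side0.png

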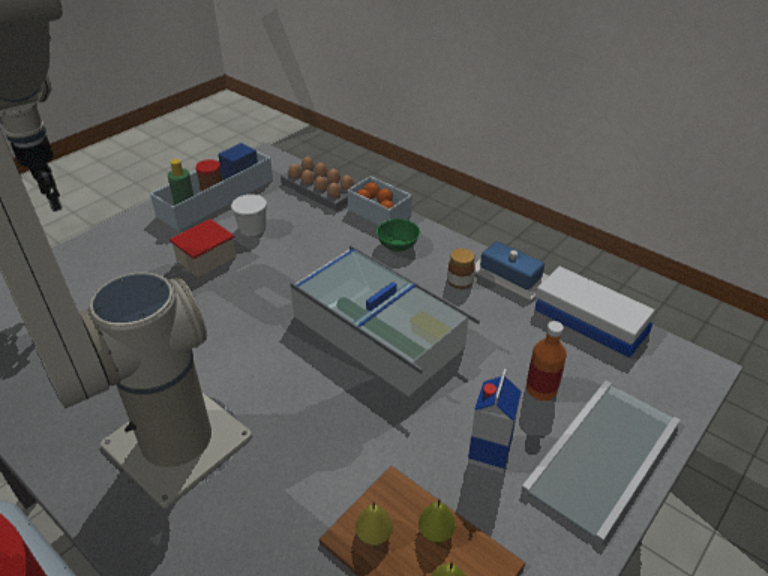

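Run:
```python
import cv2
a=cv2.imread("pics/scene0.png")[190:360,280:500];b=cv2.imread("pics/side0.png")[235:405,275:495]
cv2.imwrite("pics/crop0.png",cv2.vconcat([cv2.resize(a,(776,300*2))[:, :],]) )
cv2.imwrite("pics/crop0.png",cv2.resize(a,None,fx=3.5,fy=3.5,interpolation=cv2.INTER_CUBIC))
cv2.imwrite("pics/crop1.png",cv2.resize(b,None,fx=3.5,fy=3.5,interpolation=cv2.INTER_CUBIC))
```

```text
(no output)
```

View pics/crop0.png

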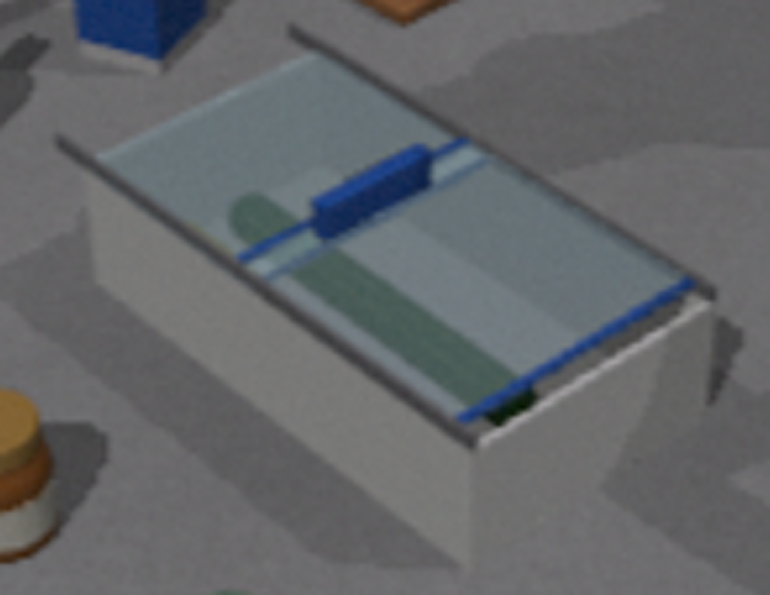

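View pics/crop1.png

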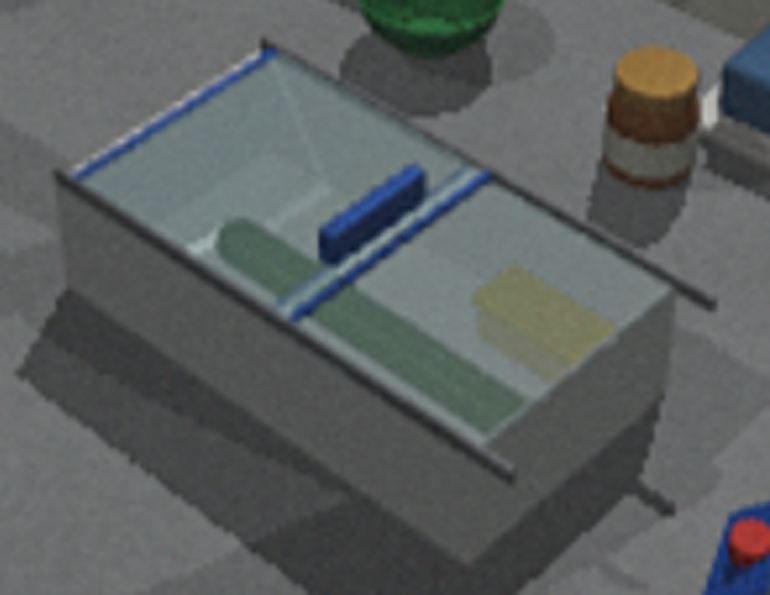

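```bash
cat > h.py <<'E'
import numpy as np
from scipy.optimize import least_squares
from plant import manip
def proj(c,X):
    p=np.asarray(X)@c["R"].T+c["t"]; return np.c_[c["fx"]*p[:,0]/p[:,2]+c["cx"],c["fy"]*p[:,1]/p[:,2]+c["cy"]]
def ray(c,uv,z):
    d=c["R"].T@np.array([(uv[0]-c["cx"])/c["fx"],(uv[1]-c["cy"])/c["fy"],1]); o=-c["R"].T@c["t"]
    return o+d*(z-o[2])/d[2]
def d2w(p,P):
    P=np.atleast_2d(P); c,s=np.cos(p[2]),np.sin(p[2])
    return np.c_[p[0]+c*P[:,0]-s*P[:,1],p[1]+s*P[:,0]+c*P[:,1],P[:,2]]
def w2d(p,P):
    c,s=np.cos(p[2]),np.sin(p[2]);x,y=P[0]-p[0],P[1]-p[1]; return np.array([c*x+s*y,-s*x+c*y,P[2]])
E
python3 - <<'E'
from h import *
sc=[(465,570,.1,.185,0),(475,447,.1,.185,.095),(706,300,-.1,.185,.095),(95,280,.1,-.185,0),(318,238,.045,.007,.105),(430,187,-.045,.007,.105),(415,147,-.045,-.007,.133)]
sd=[(468,562,-.1,-.185,0),(68,290,-.1,.185,0),(660,395,.1,-.185,0),(325,264,-.045,-.007,.105),(425,200,.045,-.007,.105),(322,230,-.045,-.007,.133)]
f=lambda a,ox,oy:np.c_[(a[:,0]/3.5+ox)/1.5-.3,(a[:,1]/3.5+oy)/1.5-.3]
sc,sd=np.array(sc),np.array(sd);C=manip.camera_info("scene");D=manip.camera_info("side")
us,ud=f(sc,280,190),f(sd,275,235)
r=lambda p:np.r_[(proj(C,d2w(p,sc[:,2:]))-us).ravel(),(proj(D,d2w(p,sd[:,2:]))-ud).ravel()]
o=least_squares(r,[.5,.0,0],loss="soft_l1");p=o.x;print(p);print(np.round(r(p).reshape(-1,2),1))
for n,c,uv in(("tipscene",C,f(np.array([[257,218.]]),280,190)[0]),("stemscene",C,f(np.array([[505,392.]]),280,190)[0]),("stemside",D,f(np.array([[238,242.]]),275,235)[0]),("tipside",D,f(np.array([[500,405.]]),275,235)[0])):
    w=ray(c,uv,.022);print(n,w,w2d(p,w))
np.save("p.npy",p)
E
```

```text
[ 0.49995799 -0.10406996 -0.03647034]
[[-0.2 -0.4]
 [-1.9  0.1]
 [ 0.6 -0.6]
 [-1.1 -0.3]
 [ 2.9  2.2]
 [ 2.3  0.7]
 [ 2.3 -0.4]
 [ 1.3  1.1]
 [ 0.8 -0.5]
 [ 2.4 -0.2]
 [-0.2 -0.1]
 [-1.3 -0.9]
 [ 0.2  0.2]]
tipscene [ 0.48722718 -0.24136267  0.022     ] [-0.00771635 -0.13766561  0.022     ]
stemscene [0.4957895  0.00152461 0.022     ] [-0.00801594  0.10537236  0.022     ]
stemside [0.49887235 0.0115072  0.022     ] [-0.00529912  0.11546072  0.022     ]
tipside [ 0.49424897 -0.22447271  0.022     ] [-0.00131507 -0.12053085  0.022     ]
```

```bash
cat >> h.py <<'E'
from scipy.spatial.transform import Rotation as Ro
def quat(yaw,ang,tilt=0):
    """tool down, tool x at drawer-frame heading ang; then tilted about drawer x by tilt (+y end up)"""
    x=np.array([np.cos(ang),np.sin(ang),0]);z=np.array([0,0,-1.]);M=np.c_[x,np.cross(z,x),z]
    return (Ro.from_euler("z",yaw)*Ro.from_euler("x",tilt)*Ro.from_matrix(M)).as_quat()
E
python3 - <<'E'
from h import *
sc=[(465,570,.1,.185,0),(475,447,.1,.185,.095),(706,300,-.1,.185,.095),(95,280,.1,-.185,0),(318,238,.045,.007,.105),(430,187,-.045,.007,.105),(415,147,-.045,-.007,.133)]
sd=[(468,562,-.1,-.185,0),(68,290,-.1,.185,0),(660,395,.1,-.185,0),(325,264,-.045,-.007,.105),(425,200,.045,-.007,.105),(322,230,-.045,-.007,.133)]
f=lambda a,ox,oy:np.c_[(a[:,0]/3.5+ox)/1.5-.3,(a[:,1]/3.5+oy)/1.5-.3]
sc,sd=np.array(sc),np.array(sd);C=manip.camera_info("scene");D=manip.camera_info("side")
us,ud=f(sc,280,190),f(sd,275,235)
def r(p):
    a,b=sc[:,2:].copy(),sd[:,2:].copy();a[4:,1]-=p[3];b[3:,1]-=p[3]
    return np.r_[(proj(C,d2w(p,a))-us).ravel(),(proj(D,d2w(p,b))-ud).ravel()]
p=least_squares(r,[.5,-.1,0,0]).x;print(p);print(np.round(r(p).reshape(-1,2),1).tolist())
np.save("p.npy",p)
for y0 in(-p[3],-.194):
  q=manip.solve_ik(d2w(p,[0,y0,.109])[0],quat(p[2],np.pi));print(q)
for a in(np.pi/2,-np.pi/2):
  for t in(0,.4,.8): print(a,t,manip.solve_ik(d2w(p,[0,.09,.05+.15*t])[0],quat(p[2],a,t)))
E
```

```text
[ 0.49999668 -0.10030725 -0.04011205  0.00986205]
[[0.4, 0.3], [-1.3, 0.8], [1.4, 0.1], [-0.3, 0.0], [1.6, 1.3], [1.1, -0.1], [1.1, -1.2], [0.2, 0.5], [0.1, -1.1], [1.5, -0.5], [1.0, 0.8], [-0.0, -0.1], [1.5, 1.0]]
[-2.40288184e-01  4.44804751e-01  1.95814869e+00 -4.44089210e-16
  7.38639216e-01 -1.77097246e+00]
[-5.59410790e-01  5.15934657e-01  1.82149812e+00 -4.44089210e-16
  8.04159880e-01 -2.09009506e+00]
1.5707963267948966 0 [-4.42345020e-02  5.44658179e-01  1.99246109e+00 -4.44089210e-16
  6.04473388e-01 -4.12244764e-03]
1.5707963267948966 0.4 [-0.27331634  0.48861911  1.95920446  0.52233543  0.86241597 -0.61074397]
1.5707963267948966 0.8 [-0.45042895  0.53267072  1.89709472  0.77490152  1.22323653 -0.88007744]
-1.5707963267948966 0 None
-1.5707963267948966 0.4 [-0.27331634  0.48861911  1.95920446  0.52233543  0.86241597  2.53084868]
-1.5707963267948966 0.8 [-0.45042895  0.53267072  1.89709472  0.77490152  1.22323653  2.26151521]
```

Run:
```python
from h import *
import cv2
p=np.load("p.npy");C=manip.camera_info("scene")
for n,uv in(("juice",(255,232)),("milk",(320,192))): w=ray(C,np.array(uv)/1.5,.0);print(n,w,w2d(p,w))
y0=-p[3];Q=quat(p[2],0)
W=lambda y,z:d2w(p,[0,y,z])[0]
manip.move_pose(W(y0,.17),Q)
manip.servo_line(W(y0,.109),speed=.1)
f0=manip.observe()["contact_force"]
manip.clamp(20)
s=manip.observe();print(s["clock"],s["finger_gap"],s["grasp_force"],s["contact_force"]-f0)
for y in(-.1,-.17,-.185,-.189,-.193,-.196):
    manip.servo_line(W(y,.109),speed=.1 if y>-.18 else .04);s=manip.observe();f=s["contact_force"]-f0;print(y,f,s["clock"])
    if np.linalg.norm(f)>15:break
cv2.imwrite("pics/scene1.png",cv2.resize(manip.camera("scene")[120:250,180:340,::-1],None,fx=4.5,fy=4.5,interpolation=cv2.INTER_CUBIC))
```

```text
juice [ 0.5896378  -0.49946087  0.        ] [ 0.1055756  -0.39523783  0.        ]
milk [ 0.35478815 -0.52961887  0.        ] [-0.12787577 -0.43478934  0.        ]
4.3917 0.1588738030742768 23.041321635246277 [-1.52625284 -1.12180993  4.98357973]
-0.1 [-0.49783437 -2.43872848  4.86748326] 5.4417
-0.17 [-0.2302916  -2.11593403  3.89920063] 6.2917
-0.185 [-0.30896309 -2.06204612  5.1908069 ] 6.8167
-0.189 [ 0.05879479 -1.26548498  4.18954214] 7.0667
-0.193 [ 0.24284135 -0.58920787  4.36257208] 7.3167
-0.196 [0.97778793 1.09284046 6.14063305] 7.5667
```

View pics/scene1.png

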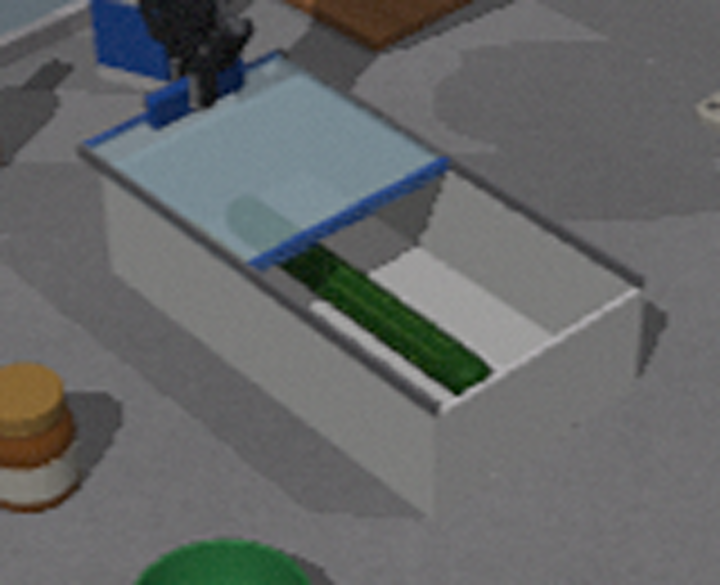

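Run:
```python
from h import *
import cv2
p=np.load("p.npy");W=lambda x,y,z:d2w(p,[x,y,z])[0]
manip.servo_line(W(0,-.201,.109),speed=.04);print(manip.observe()["contact_force"])
manip.open_gripper();manip.servo_line(W(0,-.199,.19),speed=.15)
manip.move_pose(W(0,.07,.23),quat(p[2],np.pi/2))
c=manip.camera_info("wrist");im=manip.camera("wrist");s=manip.observe();print(s["tool_pos"],s["clock"],s["contact_force"])
cv2.imwrite("pics/wrist1.png",im[:,:,::-1]);np.savez("wc.npz",**c)
```

```text
[ 5.56977277 24.67625315 14.24837018]
[ 0.50275857 -0.03110315  0.22942164] 10.3833 [0.39112068 1.20082469 0.14383541]
```

View pics/wrist1.png

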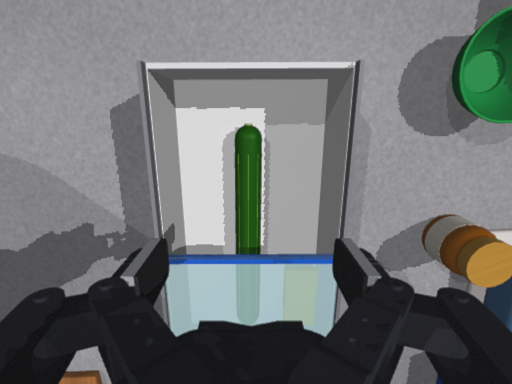

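```bash
cat > plan.py <<'E'
from h import *
p=np.load("p.npy");c=dict(np.load("wc.npz"))
if __name__=="__main__":
  for n,uv,z in(("stem end",(249,125.5),.022),("axis y250",(249,245),.022),("edge L",(168,259),.105),("edge R",(334,259),.105),("wall +y outer mid",(250,63),.095),("wall +y inner mid",(250,67),.095),("wallL",(147,66),.095),("wallR",(355,66),.095)):
    print(n,np.round(w2d(p,ray(c,uv,z)),4))
# obstacle sampling in drawer y-z plane: grip point (gy,gz), tilt t
S=lambda y0,y1,z0,z1:(y0,y1,z0,z1)
OB=dict(pane=S(-.185,-.010,.095,.105),wall=S(.18,.185,0,.095),floor=S(-.185,.185,-.01,.005),back=S(-.185,-.18,0,.095),handle=S(-.202,-.188,.105,.133))
def clear(gy,gz,t,s,off=.006):
    """min distances; s=axial dist cucumber centre->grip, off=grip above axis"""
    def pts(a,h): return gy+a*np.cos(t)-h*np.sin(t),gz+a*np.sin(t)+h*np.cos(t)
    a=np.linspace(-.128-s,.128-s,60)
    g=[(x,y) for (a0,a1,h0,h1) in((-.011,.011,-.019,.05),(-.043,.043,.054,.12),(-.05,.085,.12,.25)) for x in np.linspace(a0,a1,15) for y in np.linspace(h0,h1,25)]
    g=np.array(g);res={}
    for n,(y0,y1,z0,z1) in OB.items():
        d=lambda Y,Z:np.hypot(np.maximum(np.maximum(y0-Y,Y-y1),0),np.maximum(np.maximum(z0-Z,Z-z1),0)).min()
        res[n]=(round(1e3*(d(*pts(a,-off))-.017)),round(1e3*d(*pts(g[:,0],g[:,1]))))
    return res
E
python3 plan.py
python3 - <<'E'
from plan import *
s=.09;gy0=.08
# pivot about tip centre, with tip sliding (dy,dz) per tilt
for t,dy,dz in((0,0,0),(.1,0,.004),(.2,0,.004),(.3,0,.006),(.4,.01,.01),(.5,.03,.012),(.6,.045,.015),(.6,.1,.06),(.6,.15,.12),(.6,.18,.18),(.6,.18,.24)):
    L=.128+s;ty=gy0-L+dy;tz=.022+dz
    gy=ty+L*np.cos(t)-.006*np.sin(t);gz=tz+L*np.sin(t)+.006*np.cos(t)
    pos=d2w(p,[0,gy+.019*np.sin(t),gz-.019*np.cos(t)])[0]
    print(t,round(gy,3),round(gz,3),clear(gy,gz,t,s),np.round(manip.solve_ik(pos,quat(p[2],np.pi/2,t)),2))
E
```

```text
stem end [-0.0027  0.1247  0.022 ]
axis y250 [-0.0034 -0.0364  0.022 ]
edge L [-0.0898 -0.0107  0.105 ]
edge R [ 0.0884 -0.0113  0.105 ]
wall +y outer mid [-0.0011  0.1835  0.095 ]
wall +y inner mid [-0.0011  0.1801  0.095 ]
wallL [-0.0955  0.1812  0.095 ]
wallR [0.095  0.1807 0.095 ]
0 0.08 0.028 {'pane': (56, 47), 'wall': (45, 55), 'floor': (0, 4), 'back': (25, 217), 'handle': (80, 219)} [-0.06  0.62  2.   -0.    0.52 -0.02]
0.1 0.078 0.054 {'pane': (39, 40), 'wall': (46, 66), 'floor': (4, 29), 'back': (25, 210), 'handle': (76, 208)} [-0.12  0.58  1.99  0.18  0.59 -0.23]
0.2 0.074 0.075 {'pane': (25, 35), 'wall': (50, 85), 'floor': (4, 49), 'back': (25, 202), 'handle': (76, 196)} [-0.19  0.55  1.98  0.32  0.67 -0.41]
0.3 0.068 0.098 {'pane': (9, 39), 'wall': (57, 95), 'floor': (6, 72), 'back': (25, 195), 'handle': (75, 185)} [-0.25  0.52  1.97  0.43  0.76 -0.54]
0.4 0.07 0.122 {'pane': (-5, 54), 'wall': (64, 93), 'floor': (10, 96), 'back': (35, 197), 'handle': (77, 184)} [-0.3   0.5   1.95  0.52  0.86 -0.63]
0.5 0.08 0.144 {'pane': (-10, 71), 'wall': (71, 89), 'floor': (12, 117), '
[... 153 characters left out ...]
ack': (70, 209), 'handle': (100, 192)} [-0.36  0.48  1.93  0.66  1.05 -0.76]
0.6 0.139 0.21 {'pane': (-17, 150), 'wall': (95, 101), 'floor': (60, 183), 'back': (125, 280), 'handle': (135, 263)} [-0.26  0.39  1.94  0.68  1.07 -0.63]
0.6 0.189 0.27 {'pane': (26, 228), 'wall': (117, 153), 'floor': (120, 243), 'back': (181, 357), 'handle': (183, 339)} [-0.16  0.29  1.91  0.67  1.12 -0.48]
0.6 0.219 0.33 {'pane': (93, 294), 'wall': (149, 216), 'floor': (180, 305), 'back': (229, 419), 'handle': (223, 400)} [-0.11  0.21  1.86  0.65  1.2  -0.35]
0.6 0.219 0.39 {'pane': (148, 346), 'wall': (199, 275), 'floor': (240, 365), 'back': (261, 458), 'handle': (247, 439)} [-0.11  0.14  1.8   0.62  1.3  -0.27]
```

```bash
cat > wp.py <<'E'
from plan import *
s=.09;gy0=.071;x0=-.003
WP=[]
for t,dy,dz in((0,0,0),(.1,.012,.005),(.2,.03,.006),(.3,.05,.008),(.4,.075,.01),(.5,.1,.015),(.6,.12,.02),(.6,.16,.06),(.6,.2,.12),(.6,.2,.18),(.6,.2,.23)):
    L=.128+s;ty=gy0-L+dy;tz=.022+dz
    gy=ty+L*np.cos(t)-.006*np.sin(t);gz=tz+L*np.sin(t)+.006*np.cos(t)
    WP.append((t,gy,gz,d2w(p,[x0,gy+.019*np.sin(t),gz-.019*np.cos(t)])[0],quat(p[2],np.pi/2,t)))
E
python3 - <<'E'
from wp import *
ok=True
for t,gy,gz,pos,q in WP:
    c_=clear(gy,gz,t,s);print(t,c_,manip.solve_ik(pos,q) is not None)
pos,q=WP[0][3:]
manip.move_pose(pos+[0,0,.12],q);manip.servo_line(pos+[0,0,.03],speed=.12);manip.servo_line(pos,speed=.05)
f=manip.observe()["contact_force"];print(f);manip.clamp(80);st=manip.observe();print(st["clock"],st["finger_gap"],st["grasp_force"],st["contact_force"],st["tool_pos"]-pos)
E
```

```text
0 {'pane': (56, 38), 'wall': (54, 58), 'floor': (0, 4), 'back': (16, 208), 'handle': (76, 210)} True
0.1 {'pane': (38, 43), 'wall': (43, 64), 'floor': (5, 30), 'back': (28, 213), 'handle': (77, 211)} True
0.2 {'pane': (27, 55), 'wall': (29, 69), 'floor': (6, 51), 'back': (46, 222), 'handle': (88, 217)} True
0.3 {'pane': (19, 71), 'wall': (17, 54), 'floor': (8, 74), 'back': (66, 231), 'handle': (101, 224)} True
0.4 {'pane': (17, 91), 'wall': (23, 39), 'floor': (10, 96), 'back': (91, 244), 'handle': (120, 236)} True
0.5 {'pane': (16, 111), 'wall': (41, 45), 'floor': (15, 120), 'back': (116, 257), 'handle': (140, 246)} True
0.6 {'pane': (17, 127), 'wall': (56, 60), 'floor': (20, 143), 'back': (136, 264), 'handle': (156, 250)} True
0.6 {'pane': (9, 183), 'wall': (67, 93), 'floor': (60, 183), 'back': (176, 320), 'handle': (185, 305)} True
0.6 {'pane': (56, 254), 'wall': (94, 160), 'floor': (120, 247), 'back': (221, 388), 'handle': (224, 372)} True
0.6 {'pane': (99, 301), 'wall': (143, 218), 'floor': (180, 307), 'back': (239, 428), 'handle': (234, 409)} True
0.6 {'pane': (143, 343), 'wall': (184, 267), 'floor': (230, 356), 'back': (264, 460), 'handle': (252, 442)} True
[ 0.19438078 -0.07365155  0.54324253]
13.0583 0.3687143012572753 78.63150358200073 [-0.60517362 -0.48992401  7.04210901] [ 1.86432047e-04 -2.53128313e-05  5.87232150e-04]
```

Run:
```python
from wp import *
import cv2
for t,gy,gz,pos,q in WP[1:7]:
    manip.servo_line(pos,q,speed=.04);st=manip.observe();print(t,st["clock"],np.round(st["contact_force"],1),np.round(st["ft_torque"],2),round(st["grasp_force"]),round(st["finger_gap"],3))
    if np.linalg.norm(st["contact_force"])>25:break
a=manip.camera("side")[60:280,130:370,::-1];b=manip.camera("scene")[90:310,150:390,::-1]
cv2.imwrite("pics/tilt.png",cv2.resize(cv2.hconcat([a,b]),(800,366)))
```

```text
0.1 13.9417 [-0.6  0.1 -2.8] [ 0.15 -0.05 -0.03] 79 0.368
0.2 14.7833 [-0.  -0.4 -3.2] [0.09 0.03 0.04] 79 0.369
0.3 15.6417 [ 0.4 -0.4 -2.8] [-0.04  0.05  0.01] 79 0.371
0.4 16.5333 [-0.5 -0.3 -4.3] [-0.11  0.01 -0.01] 79 0.37
0.5 17.4417 [-0.4  0.2 -2.9] [-0.23  0.02 -0.02] 79 0.369
0.6 18.2417 [ 1.3  0.2 -3.4] [-0.37 -0.01  0.  ] 79 0.368
```

View pics/tilt.png

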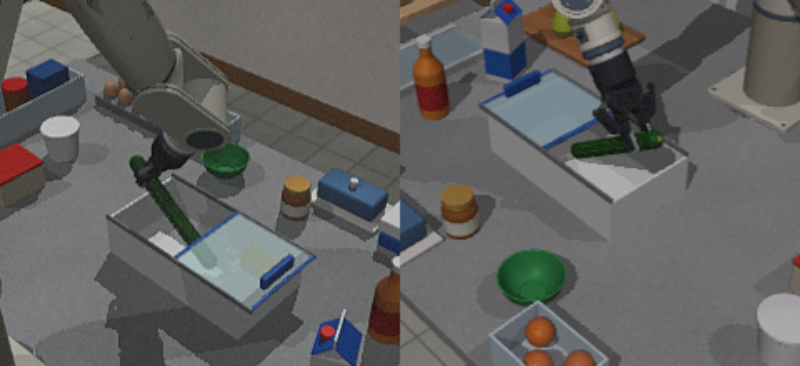

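```bash
sed -i 's/(.6,.16,.06)/(.6,.175,.06)/' wp.py
python3 - <<'E'
from wp import *
import cv2
print(clear(*WP[7][1:3],.6,s))
for t,gy,gz,pos,q in WP[7:]:
    manip.servo_line(pos,q,speed=.06);st=manip.observe();print(t,st["clock"],np.round(st["contact_force"],1),round(st["grasp_force"]))
    if np.linalg.norm(st["contact_force"])>25:break
manip.dwell(.8)
a=manip.camera("side")[10:280,100:370,::-1];b=manip.camera("scene")[40:310,150:420,::-1]
cv2.imwrite("pics/out.png",cv2.resize(cv2.hconcat([a,b]),(800,400)))
print(manip.observe()["joint_vel"])
E
```

```text
{'pane': (23, 194), 'wall': (58, 96), 'floor': (60, 184), 'back': (191, 332), 'handle': (200, 317)}
0.6 19.625 [-0.7 -0.8 -3.7] 79
0.6 20.8583 [-0.3  0.5 -4.5] 79
0.6 22.0083 [-1.2  0.2 -4.3] 79
0.6 22.9917 [ 1.  -0.4 -3. ] 79
[-0.00105824 -0.00074801  0.00065612 -0.00168892  0.00063032 -0.00086785]
```

View pics/out.png

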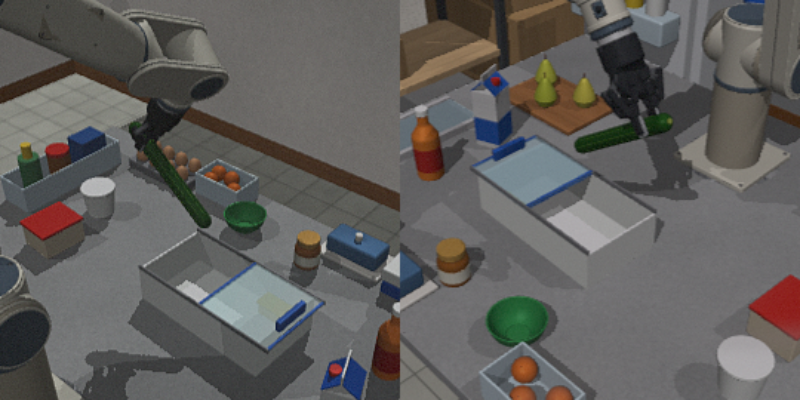

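The cucumber is clear of the drawer, held tilted and still: its tip is at about (205,220) in the left image and (580,145) in the right. The cover is fully back and the bystanders look undisturbed.

```bash
python3 -c "
from plant import manip
print(manip.close_job())"
```

```text
the job is handed in; nothing more can be done
None
```

The cover is back at its stop and the cucumber is out, gripped at about 79 N and held still with its lower end about 0.25 m up by the planned pose; the job is handed in at about 24 s, but no verdict came back.

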